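Uncover the test socket and clamp its module

ROBOT

A 6-joint arm with a two-finger parallel gripper is mounted at the origin on a cart in front of the work surface, level with it; the furniture and walls round the work are solid. World frame = base frame: x ahead of the robot, y to its left, z up, the work surface at z = 0. Lengths are in m, angles in rad, forces in N, time in s.
With the tool pointing down it reaches from about 0.35 to 0.775 m from the base axis. Payload 7.3 kg.
Tool frame: the origin (TCP) lies on the mounting face of the last link; the fingertips stand 178 mm ahead of it and the grasp point (between the pads) lies 159 mm ahead of it (robot.grip_depth is the distance from the TCP to the grasp point, in m); z points along the fingers, y is the line along which they close (so a half turn about z gives the same grasp; the last joint's range is limited). The gripper opens to 92 mm and grips with 3 to 60 N. Pads are 19 mm wide; open, the fingers measure 130 mm over their backs; the gripper's body (75 mm by 190 mm) begins 47 mm behind the grasp point.
Start: joints at [1.159, 0.342, 1.524, -0, 1.275, -0.146], TCP at [0.138, 0.507, 0.405] pointing down, gripper open.
Joint ranges: [-2.53, 2.53], [-0.77, 2.02], [0.04, 2.7], [-1, 4.14], [0.28, 2.66], [-3.11, 3.11]. Speed limits (rad/s): [2.57, 2.57, 3.14, 3.14, 3.14, 3.14].

INTERFACE

Orientations are given as [roll, pitch, yaw] about the fixed x, y, z axes, in that order (R = Rz(yaw) Ry(pitch) Rx(roll)).
In Python, from cell import observe, cams, robot, models gives the robot as it stands.
- The arm moves only by the shell command python3 -m jog 'ROWS' [FORCE]. ROWS is JSON, a list of rows, each a list of 3 entries, a list of its own where there are three numbers: the shift along the tool's x, y, z each as a share of 0.4 m, from -1 to 1, then the turn about the tool's z as a share of pi rad, from -1 to 1, then the closure, from 0 (fully open) to 1 (shut). In form: [[[x, y, z], turn, jaw], ...]. A call has 1 to 12 rows; each row is the pose to reach, as a shift and turn from the pose commanded when the call began, along the tool's axes at that moment, turning the shorter way round; what a row does not reach only later rows make up. A row lasts 1/8 s, in which the tool goes at most 62.5 mm and 10.7 degrees, less where a joint would pass 70% of its speed; a pose out of reach is approached as far as the arm can. A call with a number of a shift or a turn outside -1 to 1 is refused whole. A call with a gripper value outside its range is refused whole. The fingers move at their own pace and stop on an object; FORCE is the grip in N (left out, the last holds). Time passes only in rows, so rows that repeat a pose let the fingers close. It gives the time, the measured TCP pose, the force, the opening and the grip force at its end, in the units of the state.
- observe(): the state, without advancing time (a new reading comes with each control period).
- cams.read_camera(name): name is "side" or "top" or "wrist"; returns the picture (400x640x3 uint8, red, green, blue); there is no depth.
- cams.camera_model(name): a dict with "camera_matrix" (3x3 intrinsics, pixels), "pose" (4x4, takes a point from camera to world coordinates). Camera axes: x right, y down, z forward; pixel columns grow to the right and rows downward; lengths in m; the calibration is good to about 2 mm. A picture is of the moment at which its call begins: read the wrist's pose just before it. camera_model takes no time and is no camera call; for the wrist camera it gives the pose at the moment of the call.
- robot.hand_in(): hands the job in; it is judged then, once.
Trained networks look in the newest picture that a camera, given by its name, has taken for a name from the list of things; names that differ only in an ending like _2 or _b are one class to them, and where a whole thing is asked for, a point or a joint stands for the part that bears it (a point fixed in the world has none). Each returns a list of dicts, best first, with "confidence" (0 to 1); they miss things now and then, are a little off and sometimes report something else, mostly with a low value. They report only what shows in the picture. A call takes as long as a camera call. They do not tell look-alikes from the thing itself.
- models.find_in(target, camera): "position" ([x, y, z] in m, in world coordinates, good to about 4 mm: the middle of the surface that is visible of it).
- models.pinpoint(target, camera): "position" ([x, y, z] in m, in world coordinates, good to about 4 mm: a listed point, or the origin of a listed thing).
The state is a dict: "time": time; "qpos": joint angles; "qvel": joint speeds; "joint_efforts": joint torques, N m; "tool_pos": TCP position; "tool_rot": TCP orientation; "contact_force": force on the tool from outside, world axes, zero at the start; "torque": the same for the moment, N m; "opening": finger opening in m; "grip_force": force on a finger pad.
Only numpy, scipy, OpenCV 4.12 (cv2) and the standard library are available. Lean on these libraries where they do the work, as an engineer would, in place of code of your own. Each camera call takes 0.05 s, during which the arm holds its last target. There are 200 camera calls.

TASK

One of the two test sockets has a loose dust cover over its module. Lift the cover off and set it down right way up on the bench without dropping it, then swing that socket's clamp lever over until it is fully shut on the module. Leave the module in its nest and the empty socket's lever up, and do not disturb the adaptor box or the battery box.

Things in the scene. Friction and masses are not known exactly. Their poses are not given: they have to be found in the camera images.
- socket_covered: Black socket block, 150 (x) x 140 (y) mm, fixed to the bench, top face 25 mm up. Origin: centre of its underside, on the bench; x points to the hinge side, y along the hinge axis, z up. Grey nest frame (50 x 76 mm, 8 mm high) in the middle of its top; hinge cheeks 63 mm high at x = +60, y = +-66 mm. This one holds the module, under the cover.
- socket_empty: Black socket block, 150 (x) x 140 (y) mm, fixed to the bench, top face 25 mm up. Origin: centre of its underside, on the bench; x points to the hinge side, y along the hinge axis, z up. Grey nest frame (50 x 76 mm, 8 mm high) in the middle of its top; hinge cheeks 63 mm high at x = +60, y = +-66 mm. The same, but with an empty nest and no cover; its lever stays open.
- clamp_covered (a joint): Angle of the covered socket's clamp lever; hinge axis along the socket's y at x = +60, z = 50 mm in its frame. 0 = fully shut, at its stop: arms level, pointing to the socket's -x, bar at x = -60, z = 50 mm. Grows as the lever rises: pi/2 upright, at most 2.1. Starts at 1.8 to 2.0, leaning away from the nest. Stiff (0.14 N m, about 1.2 N at the bar): stays where it is left, no spring.
- clamp_covered_bar (a point): Middle of the covered socket's handle bar, 120 mm from the hinge axis: round steel, 12 mm thick, 122 mm long, joining the ends of the lever's two arms (at y = +-58 mm, nothing between them near the bar). A thin cross rod with a flat pressure pad (40 mm in y, 24 mm the other way) joins the arms half way, 60 mm from the axis.
- clamp_empty (a joint): Angle of the empty socket's clamp lever; hinge axis along the socket's y at x = +60, z = 50 mm in its frame. 0 = fully shut, at its stop: arms level, pointing to the socket's -x, bar at x = -60, z = 50 mm. Grows as the lever rises: pi/2 upright, at most 2.1. Starts at 1.8 to 2.0, leaning away from the nest. Stiff (0.14 N m, about 1.2 N at the bar): stays where it is left, no spring.
- clamp_empty_bar (a point): Middle of the empty socket's handle bar, 120 mm from the hinge axis: round steel, 12 mm thick, 122 mm long, joining the ends of the lever's two arms (at y = +-58 mm, nothing between them near the bar). A thin cross rod with a flat pressure pad (40 mm in y, 24 mm the other way) joins the arms half way, 60 mm from the axis.
- cover: Loose grey dust cover, about 90 g: open-bottomed box 62 (x) x 88 (y) x 29 mm high, 3 mm walls; on top a lifting rib 50 mm long in x, 14 mm thick in y, 24 mm high (total height 53 mm). Origin: centre of its open underside, z up. Sits on the socket's top face, axes along the socket's, round the nest with 3 mm play; lift straight up over 22 mm to clear. The lever cannot shut while it is on.
- module: Light grey power module, 36 (x) x 62 (y) x 19 mm, lying loose in the nest of the covered socket on its top face, 25 mm above the bench; hidden by the cover at the start. Origin: centre of its underside. When shut, the lever's pad rests within about 1 mm of its top.
- adaptor_box: Bystander: black adaptor box with a board on top, 62 x 90 x 45 mm, loose on the bench beyond the gap between the sockets. Origin: centre of its underside.
- battery_box: Bystander: black battery box, 39 x 80 x 28 mm, loose on the bench to the right of the right-hand socket. Origin: centre of its underside.
Not all that is in view belongs to the job. Leave any blue, brown or yellow look-alike of the cover alone.

How it is judged:
By the outcome, as a careful person would: the job done as asked, in the order asked, and still so for the second after the job is handed in, with the robot touching nothing.
It also fails if it takes over 67 s, if anything falls off the work surface, if the arm or the gripper's body presses on something with over 40 N, if the wrist force passes 120 N, or if a joint passes its speed limit or range.

## Working session

There is one attempt and no reset: what is moved stays moved. The work goes in short steps, Python scripts to look and compute and a shell command to move; the robot and the scene stay as the last step left them, time stands still between calls to the robot, and variables do not carry over. Pictures are saved under pics/ and viewed, at most 10 in all, crops included, and the job is handed in when it is done.

```bash
mkdir -p pics; ls
python3 - <<'E'
from cell import observe,cams,robot,models
import cv2,numpy as np
s=observe();print(s)
for c in("top","side"):
    im=cams.read_camera(c);cv2.imwrite(f"pics/{c}0.png",im[:,:,::-1])
    for t in("socket_covered","socket_empty","cover","clamp_covered_bar","clamp_empty_bar","adaptor_box","battery_box"):
        print(c,t,[(np.round(d["position"],3).tolist(),round(d["confidence"],2)) for d in models.pinpoint(t,c)][:4])
    m=cams.camera_model(c);print(np.round(m["camera_matrix"],1).tolist(),np.round(m["pose"],3).tolist())
E
```

```text
pics
{'time': 0.0, 'qpos': array([ 1.15898479e+00,  3.42702068e-01,  1.52501771e+00, -1.36456606e-05,
        1.27538077e+00, -1.45991262e-01]), 'qvel': array([ 0.00042696, -0.00105344, -0.00065921,  0.00011996, -0.00072146,
        0.00234665]), 'joint_efforts': array([-2.51216705e-03, -4.31259942e+01, -2.44205046e+01,  7.14538177e-02,
        5.63717773e-02, -8.45825571e-05]), 'tool_pos': array([0.13783836, 0.50644023, 0.40405523]), 'tool_rot': array([-3.14009890e+00, -2.06448585e-04,  2.87577621e+00]), 'contact_force': array([-0.27561023,  0.10189117,  0.80736573]), 'torque': array([ 0.01287198, -0.04431084,  0.00731903]), 'grip_force': 0.0, 'opening': 0.09176019800712935}
top socket_covered [([0.479, 0.236, -0.001], 0.64)]
top socket_empty [([0.49, -0.164, -0.002], 0.95), ([0.479, 0.235, -0.001], 0.44)]
top cover [([0.38, -0.004, 0.004], 0.7), ([0.48, 0.237, 0.024], 0.68), ([0.346, 0.365, 0.001], 0.67), ([0.762, 0.108, -0.001], 0.66)]
top clamp_covered_bar [([0.586, 0.241, 0.164], 0.59)]
top clamp_empty_bar [([0.579, -0.159, 0.169], 0.56)]
top adaptor_box [([0.685, -0.039, 0.0], 0.75)]
top battery_box [([0.504, -0.421, 0.002], 0.82)]
[[461.1, 0.0, 320.5], [0.0, 461.1, 198.6], [0.0, 0.0, 1.0]] [[-0.003, -0.992, 0.127, 0.386], [-1.0, 0.004, 0.01, -0.028], [-0.01, -0.127, -0.992, 1.435], [0.0, 0.0, 0.0, 1.0]]
side socket_covered [([0.479, 0.23, 0.0], 0.85)]
side socket_empty [([0.491, -0.163, 0.002], 0.76)]
side cover [([0.34, 0.364, 0.003], 0.94), ([0.478, 0.235, 0.026], 0.9), ([0.382, 0.0, -0.002], 0.85), ([0.76, 0.109, 0.001], 0.66)]
side clamp_covered_bar [([0.586, 0.24, 0.16], 0.7)]
side clamp_empty_bar [([0.581, -0.16, 0.168], 0.85)]
side adaptor_box [([0.685, -0.041, -0.003], 0.82)]
side battery_box []
[[517.3, 0.0, 324.3], [0.0, 517.3, 198.2], [0.0, 0.0, 1.0]] [[0.983, -0.137, 0.125, 0.351], [-0.186, -0.743, 0.643, -1.166], [0.005, -0.656, -0.755, 1.407], [0.0, 0.0, 0.0, 1.0]]
```

View pics/top0.png

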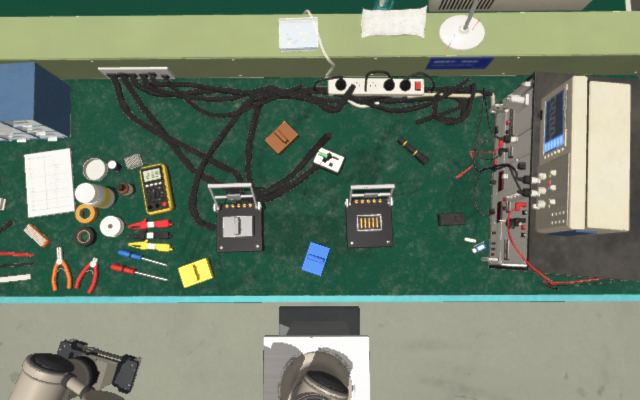

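View pics/side0.png

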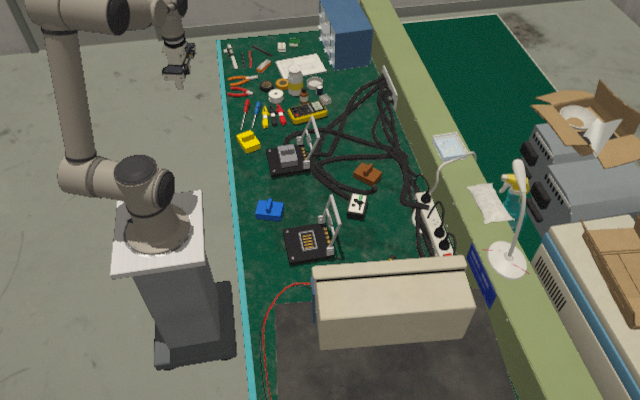

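```bash
cat > h.py <<'E'
import numpy as np,cv2
from cell import observe,cams,robot,models
from scipy.spatial.transform import Rotation as Ro
def ray(c,uv,z,m=None):
    m=m or cams.camera_model(c);K,T=m["camera_matrix"],m["pose"]
    d=T[:3,:3]@np.linalg.inv(K)@np.array([*uv,1.]);o=T[:3,3];return o+d*(z-o[2])/d[2]
def tool():
    s=observe();return s["tool_pos"],Ro.from_euler("xyz",s["tool_rot"]).as_matrix()
def shift(p):   # world goal for the TCP -> tool-axis shares
    t,R=tool();return np.round(R.T@(np.array(p)-t)/.4,4)
E
python3 - <<'E'
from h import *
im=cv2.imread("pics/top0.png");c=im[170:270,180:340]
cv2.imwrite("pics/crop.png",cv2.resize(c,None,fx=5,fy=5,interpolation=cv2.INTER_CUBIC))
print([np.round(ray("top",p,.025),3) for p in((238,227),(195,272),(316,259),(281,137))])
E
```

```text
[array([0.48 , 0.239, 0.025]), array([0.344, 0.366, 0.025]), array([ 0.382, -0.   ,  0.025]), array([0.762, 0.109, 0.025])]
```

View pics/crop.png

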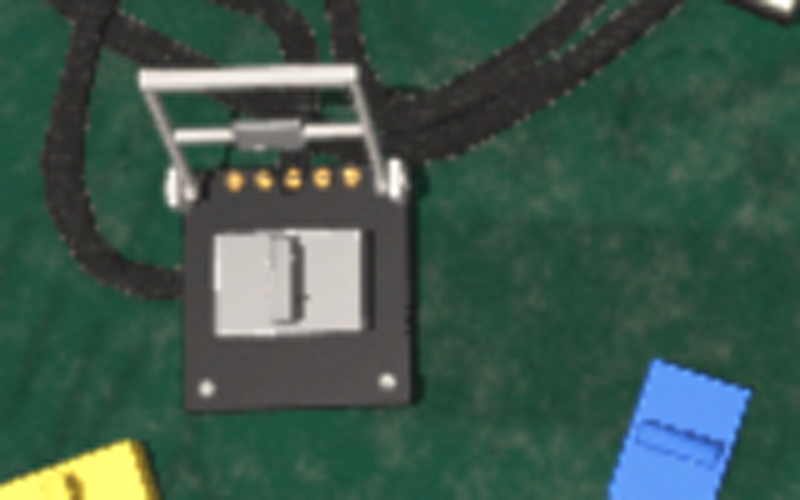

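Of the candidates – grey (238,227), yellow (195,272), blue (316,259), brown (281,137) – only the grey one sits on a socket and has the right colour; the crop confirms it (rib at crop ~(285,280), pin side and lever up the picture). Now the socket's exact pose.

Run:
```python
from h import *
P=lambda u,v,z:ray("top",(180+u/5-.4,170+v/5-.4),z)
def yaw(a,b):d=a-b;return np.degrees(np.arctan2(-d[0],d[1]))
for n,(a,b,z) in dict(cov_f=((215,335),(362,330),.054),cov_b=((215,235),(362,230),.054),sock=((187,410),(411,404),.025),bar=((142,78),(357,70),.165)).items():
    A,B=P(*a,z),P(*b,z);print(n,A.round(4),B.round(4),((A+B)/2).round(4),np.linalg.norm(A-B).round(4),yaw(A,B).round(2))
print(((P(215,335,.054)+P(362,230,.054))/2).round(4), P(285,280,.078).round(4))
t,R=tool();print(t,R.round(3).tolist())
p=np.array([.479,.236,.34]);print("above",shift(p))
th=np.arctan2(R[1,1],R[0,1]);print("tool y heading",np.degrees(th))
```

```text
cov_f [0.4496 0.2788 0.054 ] [0.4523 0.1906 0.054 ] [0.451  0.2347 0.054 ] 0.0882 1.74
cov_b [0.5097 0.2802 0.054 ] [0.5124 0.1916 0.054 ] [0.5111 0.2359 0.054 ] 0.0887 1.73
sock [0.4055 0.3012 0.025 ] [0.4087 0.1646 0.025 ] [0.4071 0.2329 0.025 ] 0.1366 1.34
bar [0.588  0.2984 0.165 ] [0.592  0.1781 0.165 ] [0.59   0.2383 0.165 ] 0.1204 1.89
[0.481  0.2352 0.054 ] [0.4808 0.2328 0.078 ]
[0.13789077 0.50656288 0.40476734] [[-0.965, 0.263, 0.0], [0.263, 0.965, 0.0], [-0.0, 0.0, -1.0]]
above [-1.0005 -0.4287  0.1619]
tool y heading 74.77303590466435
```

```bash
python3 -m jog '[[[-0.12,-0.05,0.03],-0.05,0.2],[[-0.25,-0.1,0.06],-0.0945,0.3],[[-0.4,-0.17,0.08],-0.0945,0.3],[[-0.55,-0.23,0.1],-0.0945,0.3],[[-0.7,-0.3,0.12],-0.0945,0.3],[[-0.85,-0.36,0.14],-0.0945,0.3],[[-0.95,-0.41,0.16],-0.0945,0.3],[[-1,-0.43,0.16],-0.0945,0.3],[[-1,-0.43,0.16],-0.0945,0.3],[[-1,-0.43,0.16],-0.0945,0.3]]' 20
python3 - <<'E'
from h import *
t,R=tool();print(t,np.degrees(np.arctan2(R[1,1],R[0,1])),observe()["opening"])
m=cams.camera_model("wrist");im=cams.read_camera("wrist");cv2.imwrite("pics/w1.png",im[:,:,::-1])
for n in("cover","socket_covered","clamp_covered_bar"):
    print(n,[(np.round(d["position"],4).tolist(),round(d["confidence"],2)) for d in models.pinpoint(n,"wrist")][:3])
np.savez("w1.npz",**m)
E
```

```text
time: 2.05
tool_pos: [0.4778, 0.2364, 0.3409]
tool_rot: [3.141, -0.0, -3.109]
contact_force: [-0.3, -0.6, -0.2]
opening: 0.0641
grip_force: 0.0
[0.47778684 0.23644079 0.34092345] 91.83924117106795 0.06412766548458179
cover [([0.476, 0.2355, 0.0277], 0.9), ([0.3799, -0.0019, 0.0008], 0.89), ([0.3408, 0.359, 0.0039], 0.78)]
socket_covered []
clamp_covered_bar []
```

View pics/w1.png

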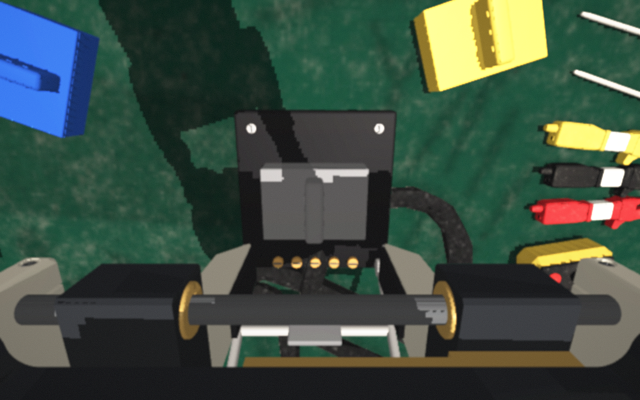

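The wrist view shows the grey cover at about (315,203) with its rib (307–322, 180–240), and the socket's front corners at (237,112) and (396,112); blue and yellow look-alikes are well off to the sides.

Run:
```python
from h import *
m=dict(np.load("w1.npz"))
r=lambda u,v,z:ray("",(u,v),z,m).round(4)
print(m["pose"].round(3).tolist())
print("rib",r(314.5,182,.078),r(315,241,.078))
print("sock",r(237,112,.025),r(396,112,.025),r(389,244,.025),r(244,244,.025))
print("cov",r(261,180,.054),r(368,180,.054),r(368,241,.054),r(262,241,.054))
print(shift([.481,.2355,.236]))
```

```text
[[-0.032, 0.953, 0.3, 0.397], [0.999, 0.03, 0.01, 0.234], [0.001, 0.3, -0.954, 0.322], [0.0, 0.0, 0.0, 1.0]]
rib [0.4555 0.2339 0.078 ] [0.5032 0.2357 0.078 ]
sock [0.409 0.166 0.025] [0.4047 0.3017 0.025 ] [0.5273 0.3075 0.025 ] [0.5317 0.1678 0.025 ]
cov [0.461  0.1901 0.054 ] [0.4582 0.2776 0.054 ] [0.5123 0.2818 0.054 ] [0.5152 0.1899 0.054 ]
[-0.0077 -0.0029  0.2626]
```

```bash
python3 -m jog '[[[-0.005,-0.004,0.08],0,0.3],[[-0.005,-0.004,0.15],0,0.3],[[-0.005,-0.004,0.2],0,0.3],[[-0.005,-0.004,0.24],0,0.3],[[-0.005,-0.004,0.26],0,0.3],[[-0.005,-0.004,0.26],0,0.3],[[-0.005,-0.004,0.26],0,1],[[-0.005,-0.004,0.26],0,1],[[-0.005,-0.004,0.26],0,1],[[-0.005,-0.004,0.26],0,1],[[-0.005,-0.004,0.26],0,1],[[-0.005,-0.004,0.26],0,1]]' 25
python3 -m jog '[[[0,0,0],0,1],[[0,0,0],0,1],[[0,0,-0.02],0,1],[[0,0,-0.05],0,1],[[0,0,-0.09],0,1],[[0,0,-0.14],0,1],[[0,0,-0.2],0,1],[[0,0,-0.26],0,1],[[0,0,-0.26],0,1]]' 25
```

```text
time: 3.75
tool_pos: [0.4807, 0.234, 0.2368]
tool_rot: [3.141, 0.0, -3.111]
contact_force: [0.1, 0.1, 0.8]
opening: 0.0137
grip_force: 25.0
time: 4.88
tool_pos: [0.481, 0.2342, 0.3433]
tool_rot: [3.14, 0.005, -3.11]
contact_force: [-0.9, 0.1, -0.5]
opening: 0.0137
grip_force: 25.0
```

Run:
```python
from h import *
t,R=tool();print(t,np.degrees(np.arctan2(R[1,1],R[0,1])),observe()["opening"],observe()["contact_force"])
for c in("side","wrist"):
    m=cams.camera_model(c);im=cams.read_camera(c)
    if c=="side":im=cv2.resize(im[80:280,200:400],None,fx=3,fy=3)
    cv2.imwrite(f"pics/{c}2.png",im[:,:,::-1])
    for n in("cover","module"):print(c,n,[(np.round(d["position"],4).tolist(),round(d["confidence"],2)) for d in models.pinpoint(n,c)][:4])
print(shift([.50,.04,.34]))
```

```text
[0.48104144 0.23415736 0.34332271] 91.78518737761175 0.01365305623448181 [-0.86038189  0.11025809 -0.47968808]
side cover [([0.7604, 0.1082, 0.0011], 0.95), ([0.4797, 0.234, 0.1336], 0.62), ([0.3416, 0.3648, 0.0021], 0.62)]
side module [([0.4773, 0.2307, 0.028], 0.47)]
wrist cover [([0.4755, 0.2335, 0.1307], 0.9), ([0.3828, -0.002, -0.0024], 0.69), ([0.3421, 0.3635, -0.0012], 0.58)]
wrist module [([0.4833, 0.2363, 0.0255], 0.75)]
[-3.360e-02 -4.861e-01 -3.000e-04]
```

View pics/side2.png

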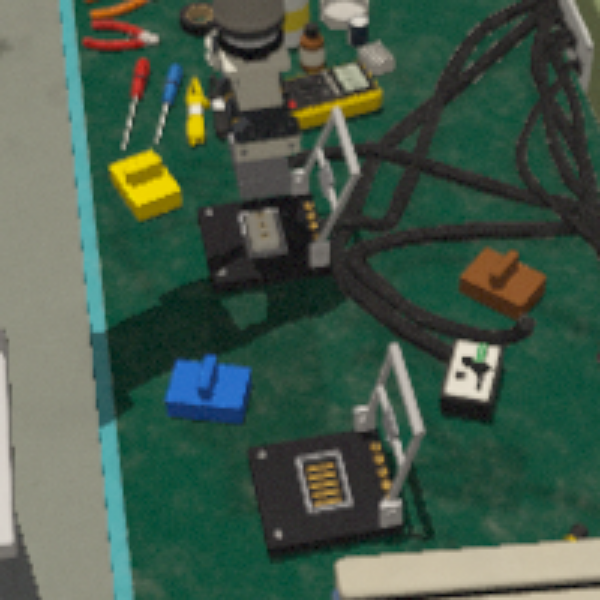

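The cover is held (side crop around (265,170)), and the module shows in its nest at (265,230). Free bench lies between the sockets around (300,350).

```bash
python3 -m jog '[[[-0.01,-0.08,0],0,1],[[-0.02,-0.18,0],0,1],[[-0.03,-0.28,0],0,1],[[-0.033,-0.38,0],0,1],[[-0.033,-0.45,0],0,1],[[-0.033,-0.486,0],0,1],[[-0.033,-0.486,0.08],0,1],[[-0.033,-0.486,0.17],0,1],[[-0.033,-0.486,0.24],0,1],[[-0.033,-0.486,0.29],0,1],[[-0.033,-0.486,0.31],0,1],[[-0.033,-0.486,0.31],0,1]]' 25
python3 -m jog '[[[0,0,0.005],0,1],[[0,0,0.01],0,1],[[0,0,0.015],0,1],[[0,0,0.017],0,1],[[0,0,0.017],0,1],[[0,0,0.017],0,1]]' 25
```

```text
time: 6.68
tool_pos: [0.5, 0.0404, 0.2165]
tool_rot: [3.141, -0.001, -3.11]
contact_force: [0.1, 0.4, -0.4]
opening: 0.0139
grip_force: 25.0
time: 7.42
tool_pos: [0.5, 0.0401, 0.2117]
tool_rot: [-3.141, 0.002, -3.11]
contact_force: [-4.1, 0.3, 15.0]
opening: 0.0141
grip_force: 25.0
```

```bash
python3 -m jog '[[[0,0,-0.002],0,1],[[0,0,-0.002],0,1],[[0,0,-0.002],0,0.7],[[0,0,-0.002],0,0.6],[[0,0,-0.002],0,0.6],[[0,0,-0.002],0,0.6],[[0,0,-0.05],0,0.6],[[0,0,-0.15],0,0.6],[[0,0,-0.28],0,0.6],[[0,0,-0.42],0,0.6],[[0,0,-0.45],0,0.6],[[0,0,-0.45],0,0.6]]' 10
python3 - <<'E'
from h import *
t,R=tool();print(t,np.degrees(np.arctan2(R[1,1],R[0,1])),observe()["opening"],observe()["qpos"])
for c in("top","side"):
    im=cams.read_camera(c);cv2.imwrite(f"pics/{c}3.png",im[:,:,::-1])
    for n in("cover","module","clamp_covered_bar","socket_covered"):print(c,n,[(np.round(d["position"],4).tolist(),round(d["confidence"],2)) for d in models.pinpoint(n,c)][:5])
im=cv2.imread("pics/side3.png");cv2.imwrite("pics/side3c.png",cv2.resize(im[80:280,200:400],None,fx=3,fy=3))
E
```

```text
time: 8.93
tool_pos: [0.4998, 0.0401, 0.3901]
tool_rot: [-3.142, 0.001, -3.11]
contact_force: [0.6, 0.3, -0.5]
opening: 0.037
grip_force: 0.0
[0.49980575 0.0401373  0.39010366] 91.78201996677257 0.037037120526361544 [-7.28587581e-02  3.11477085e-01  1.61141410e+00  1.05254074e-04
  1.21763636e+00 -1.67479356e+00]
top cover [([0.7595, 0.1089, -0.0004], 0.73), ([0.3454, 0.3595, 0.0011], 0.67), ([0.5013, 0.0411, -0.0021], 0.57), ([0.383, 0.0017, 0.0029], 0.5)]
top module [([0.4792, 0.2325, 0.031], 0.52)]
top clamp_covered_bar [([0.5881, 0.2388, 0.1604], 0.7)]
top socket_covered [([0.4803, 0.2323, 0.0011], 0.6)]
side cover [([0.3841, -0.001, -0.0037], 0.85), ([0.7627, 0.1077, 0.0007], 0.75), ([0.4974, 0.0419, -0.0], 0.7), ([0.344, 0.364, 0.0021], 0.64), ([0.586, 0.2374, 0.1621], 0.48)]
side module [([0.4838, 0.2329, 0.0243], 0.63)]
side clamp_covered_bar [([0.5854, 0.2384, 0.1596], 0.67)]
side socket_covered [([0.4786, 0.2337, 0.0049], 0.64)]
```

View pics/side3c.png

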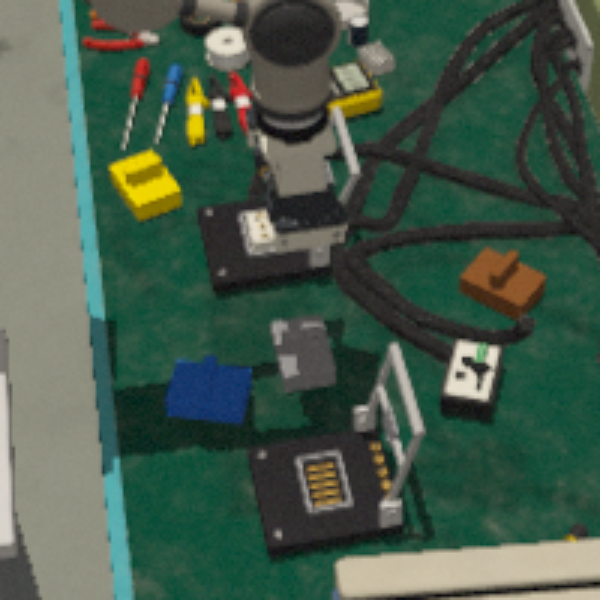

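The cover stands upright on the bench (crop (303,355)), module in place. Next the lever: turn 90° so that the fingers straddle the bar.

Run:
```python
from h import *
print(shift([.5866,.2388,.39]))
```

```text
[-0.2319  0.4897 -0.0014]
```

```bash
python3 -m jog '[[[-0.03,0.06,0],0.05,0.6],[[-0.06,0.12,0],0.11,0.6],[[-0.09,0.19,0],0.16,0.6],[[-0.12,0.26,0],0.22,0.6],[[-0.15,0.32,0],0.28,0.6],[[-0.18,0.38,0],0.33,0.6],[[-0.21,0.44,0],0.39,0.6],[[-0.232,0.49,0],0.44,0.6],[[-0.232,0.49,0],0.5,0.6],[[-0.232,0.49,0],0.5,0.6],[[-0.232,0.49,0],0.5,0.6]]' 12
python3 - <<'E'
from h import *
t,R=tool();print(t,R.round(3).tolist(),observe()["opening"])
for c in("top","side","wrist"):
    im=cams.read_camera(c);cv2.imwrite(f"pics/{c}4.png",im[:,:,::-1])
    print(c,[(np.round(d["position"],4).tolist(),round(d["confidence"],2)) for d in models.pinpoint("clamp_covered_bar",c)][:3])
E
```

```text
time: 10.8
tool_pos: [0.5866, 0.2387, 0.3898]
tool_rot: [-3.141, 0.0, 1.605]
contact_force: [-0.2, 0.3, -0.1]
opening: 0.0364
grip_force: 0.0
[0.58656651 0.23869693 0.38984683] [[-0.034, 0.999, -0.0], [0.999, 0.034, -0.0], [-0.0, -0.0, -1.0]] 0.03637751920556656
top [([0.5847, 0.2364, 0.1606], 0.7)]
side [([0.5852, 0.2403, 0.1598], 0.64)]
wrist [([0.5914, 0.2417, 0.1592], 0.59), ([0.4816, 0.2327, 0.0005], 0.2)]
```

View pics/wrist4.png

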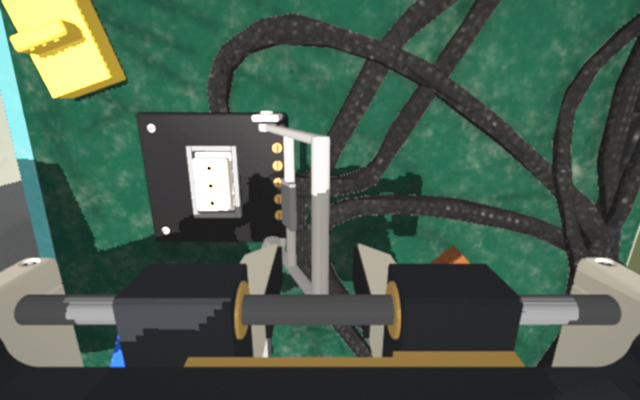

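The wrist view shows the module in its nest (212,180) and the bar (320,140–290) centred between the fingers (265 and 370). Descend and grip lightly.

```bash
python3 -m jog '[[[0,0,0.05],0,0.6],[[0,0,0.1],0,0.6],[[0,0,0.14],0,0.6],[[0,0,0.163],0,0.6],[[0,0,0.163],0,0.6],[[0,0,0.163],0,0.7],[[0,0,0.163],0,0.8],[[0,0,0.163],0,1],[[0,0,0.163],0,1],[[0,0,0.163],0,1]]' 12
python3 - <<'E'
from h import *
t,R=tool();s=observe();print(t,s["opening"],s["grip_force"],s["contact_force"])
h=np.array([.480,.2345])+.06*np.array([np.cos(.032),np.sin(.032)])
x0=(t[:2]-h)@[np.cos(.032),np.sin(.032)];th0=np.arccos(-x0/.12);print(x0,th0)
# arc as tool shares [y(+x world), z(down)] from here; a lateral x is 0
for th in np.arange(th0,-.05,-.1):
    dx=-.12*np.cos(th)-x0;dz=.12*(np.sin(th)-np.sin(th0));print(round(th,2),np.round([dx/.4,-dz/.4],3))
print(np.round([(-.12-x0)/.4,.12*np.sin(th0)/.4],3))
E
```

```text
time: 12.35
tool_pos: [0.5868, 0.2389, 0.3253]
tool_rot: [3.14, -0.0, 1.602]
contact_force: [2.3, -0.1, 2.8]
opening: 0.0117
grip_force: 12.0
[0.58684373 0.23893469 0.32534201] 0.011716129607498878 12.000089585781097 [ 2.30092611 -0.11644581  2.76093058]
0.046930920261784435 1.9726130397282724
1.97 [ 0. -0.]
1.87 [-0.028 -0.01 ]
1.77 [-0.057 -0.018]
1.67 [-0.087 -0.022]
1.57 [-0.117 -0.024]
1.47 [-0.147 -0.022]
1.37 [-0.176 -0.018]
1.27 [-0.205 -0.011]
1.17 [-0.234 -0.   ]
1.07 [-0.261  0.013]
0.97 [-0.286  0.028]
0.87 [-0.31   0.046]
0.77 [-0.332  0.067]
0.67 [-0.352  0.089]
0.57 [-0.369  0.114]
0.47 [-0.384  0.14 ]
0.37 [-0.397  0.167]
0.27 [-0.406  0.195]
0.17 [-0.413  0.225]
0.07 [-0.417  0.254]
-0.03 [-0.417  0.284]
[-0.417  0.276]
```

```bash
python3 -m jog '[[[0,-0.014,-0.005],0,1],[[0,-0.028,-0.01],0,1],[[0,-0.042,-0.014],0,1],[[0,-0.057,-0.018],0,1],[[0,-0.072,-0.02],0,1],[[0,-0.087,-0.022],0,1],[[0,-0.102,-0.023],0,1],[[0,-0.117,-0.024],0,1],[[0,-0.132,-0.023],0,1],[[0,-0.147,-0.022],0,1],[[0,-0.147,-0.022],0,1]]' 12
python3 - <<'E'
from h import *
s=observe();print(s["torque"])
for c in("top","side"):
    im=cams.read_camera(c)
    print(c,[(np.round(d["position"],4).tolist(),round(d["confidence"],2)) for d in models.pinpoint("clamp_covered_bar",c)][:3])
E
```

```text
time: 13.72
tool_pos: [0.5271, 0.2371, 0.3334]
tool_rot: [-3.14, 0.0, 1.602]
contact_force: [-1.4, 1.2, 2.8]
opening: 0.0115
grip_force: 12.0
[ 0.16285301  0.10753566 -0.02111607]
top [([0.5226, 0.2357, 0.17], 0.5)]
side [([0.525, 0.2352, 0.1711], 0.59)]
```

```bash
python3 -m jog '[[[0,-0.015,0.002],0,1],[[0,-0.029,0.004],0,1],[[0,-0.044,0.007],0,1],[[0,-0.058,0.011],0,1],[[0,-0.073,0.016],0,1],[[0,-0.087,0.022],0,1],[[0,-0.101,0.028],0,1],[[0,-0.114,0.035],0,1],[[0,-0.127,0.042],0,1],[[0,-0.139,0.05],0,1],[[0,-0.151,0.059],0,1],[[0,-0.163,0.068],0,1]]' 12
python3 -m jog '[[[0,-0.011,0.01],0,1],[[0,-0.022,0.021],0,1],[[0,-0.032,0.032],0,1],[[0,-0.042,0.043],0,1],[[0,-0.051,0.055],0,1],[[0,-0.059,0.068],0,1],[[0,-0.067,0.081],0,1],[[0,-0.074,0.094],0,1],[[0,-0.081,0.107],0,1],[[0,-0.087,0.121],0,1],[[0,-0.092,0.135],0,1],[[0,-0.096,0.149],0,1]]' 12
```

```text
time: 15.42
tool_pos: [0.4624, 0.235, 0.306]
tool_rot: [3.142, -0.0, 1.602]
contact_force: [1.8, 1.8, 0.2]
opening: 0.0113
grip_force: 12.0
time: 16.92
tool_pos: [0.4242, 0.2339, 0.2464]
tool_rot: [3.142, -0.0, 1.602]
contact_force: [1.5, 0.9, 0.9]
opening: 0.0113
grip_force: 12.0
```

```bash
python3 -m jog '[[[0,-0.004,0.015],0,1],[[0,-0.007,0.03],0,1],[[0,-0.009,0.045],0,1],[[0,-0.011,0.06],0,1],[[0,-0.011,0.07],0,1],[[0,-0.011,0.078],0,1],[[0,-0.011,0.081],0,1],[[0,-0.011,0.081],0,1]]' 12
python3 -m jog '[[[0,0,0.002],0,1],[[0,0,0.004],0,1],[[0,0,0.005],0,1],[[0,0,0.005],0,1]]' 12
python3 - <<'E'
from h import *
for c in("top","side"):
    im=cams.read_camera(c)
    for n in("clamp_covered_bar","module"):print(c,n,[(np.round(d["position"],4).tolist(),round(d["confidence"],2)) for d in models.pinpoint(n,c)][:3])
E
```

```text
time: 17.92
tool_pos: [0.4198, 0.2337, 0.2145]
tool_rot: [-3.142, -0.0, 1.602]
contact_force: [1.6, 1.0, 1.8]
opening: 0.0116
grip_force: 12.0
time: 18.42
tool_pos: [0.4198, 0.2338, 0.2136]
tool_rot: [3.141, -0.0, 1.602]
contact_force: [-2.9, -0.2, 16.5]
opening: 0.012
grip_force: 12.0
top clamp_covered_bar [([0.4181, 0.2314, 0.0519], 0.56)]
top module [([0.4832, 0.2346, 0.0311], 0.46)]
side clamp_covered_bar [([0.4164, 0.2308, 0.0518], 0.79), ([0.5866, -0.1583, 0.1675], 0.38)]
side module [([0.4801, 0.2317, 0.0278], 0.6)]
```

Force rise to 16 N shows the stop. Release, and press once from above with closed fingers to verify.

```bash
python3 -m jog '[[[0,0,0],0,0.8],[[0,0,0],0,0.65],[[0,0,0],0,0.65],[[0,0,0],0,0.65],[[0,0,-0.05],0,0.65],[[0,0,-0.1],0,0.65],[[0,0,-0.1],0,1],[[0,0,-0.1],0,1],[[0,0,-0.1],0,1],[[0,0,-0.1],0,1],[[0,0,-0.06],0,1],[[0,0,-0.06],0,1]]' 12
python3 -m jog '[[[0,0,0.003],0,1],[[0,0,0.006],0,1],[[0,0,0.008],0,1],[[0,0,0.008],0,1]]'
```

```text
time: 20.23
tool_pos: [0.4195, 0.2336, 0.2354]
tool_rot: [-3.139, 0.001, 1.602]
contact_force: [-0.1, -0.9, -0.6]
opening: 0.0004
grip_force: 0.0
time: 20.72
tool_pos: [0.42, 0.2338, 0.234]
tool_rot: [3.14, -0.0, 1.602]
contact_force: [-0.9, -0.1, 6.4]
opening: 0.0005
grip_force: 3.2
```

```bash
python3 -m jog '[[[0,0,0.002],0,1],[[0,0,0.004],0,1],[[0,0,0.004],0,1]]'
python3 -m jog '[[[0,0,-0.03],0,1],[[0,0,-0.12],0,1],[[0,0,-0.25],0,1],[[0,-0.1,-0.38],0,1],[[0,-0.2,-0.42],0,1],[[0,-0.2,-0.42],0,1],[[0,-0.2,-0.42],0,1]]'
python3 - <<'E'
from h import *
a=[]
for c in("top","side"):
    im=cams.read_camera(c)[:,:,::-1];a.append(cv2.resize(im[150:280,190:350] if c=="top" else im[110:273,220:420],(400,325)))
    for n in("clamp_covered_bar","clamp_empty_bar","module","cover","adaptor_box","battery_box"):print(c,n,[(np.round(d["position"],4).tolist(),round(d["confidence"],2)) for d in models.pinpoint(n,c)][:4])
cv2.imwrite("pics/end.png",np.hstack(a))
E
```

```text
time: 21.1
tool_pos: [0.4199, 0.2338, 0.2336]
tool_rot: [3.14, -0.001, 1.602]
contact_force: [-4.3, -1.6, 19.1]
opening: 0.0002
grip_force: 9.7
time: 21.98
tool_pos: [0.3402, 0.2313, 0.3996]
tool_rot: [3.141, -0.0, 1.602]
contact_force: [-0.1, -0.2, -0.6]
opening: 0.0001
grip_force: 0.0
top clamp_covered_bar [([0.4156, 0.2352, 0.0473], 0.57)]
top clamp_empty_bar [([0.5826, -0.159, 0.1684], 0.85)]
top module [([0.4811, 0.2353, 0.0257], 0.4)]
top cover [([0.76, 0.1042, -0.0011], 0.98), ([0.4998, 0.0388, 0.0001], 0.84), ([0.3833, -0.0004, 0.0055], 0.77)]
top adaptor_box [([0.6918, -0.0382, 0.0005], 0.77)]
top battery_box []
side clamp_covered_bar [([0.4184, 0.2326, 0.0536], 0.77)]
side clamp_empty_bar [([0.5856, -0.1622, 0.1692], 0.82)]
side module []
side cover [([0.3456, 0.3624, 0.005], 0.88), ([0.4974, 0.0399, 0.0017], 0.57)]
side adaptor_box [([0.6878, -0.044, -0.0047], 0.76), ([0.4792, 0.2332, 0.0265], 0.42)]
side battery_box []
```

View pics/end.png

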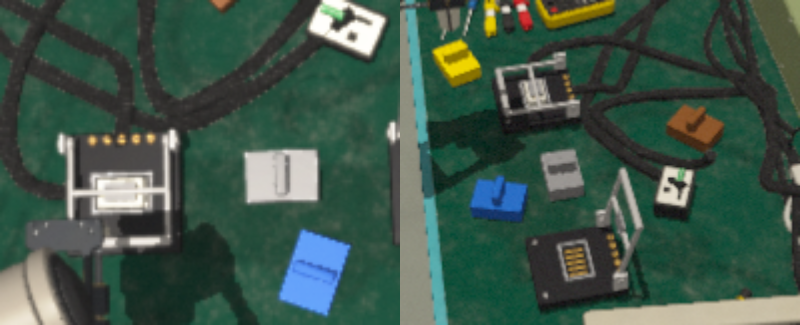

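The pictures show the lever flat over the module (left (120,190), right (538,95)). The cover is upright on the bench ((282,175) and (562,173)), and the empty socket's lever is still up at (622,215).

```bash
python3 -c "from cell import robot;print(robot.hand_in())"
```

```text
the job is handed in; nothing more can be done
None
```

The job is handed in at about 22 s: the cover is upright on the bench, the covered socket's lever is shut to its stop on the module in its nest, the empty socket's lever is still up, and the adaptor box looked unmoved; the battery box was not checked at the end, but the arm never went near it.

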